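# Change over the clamping jig and build a safe-lock wheel pack

### The job

A finished padlock is still held in the clamping jig: swing the clamp arm right back until it stays open, and lay the padlock flat in the steel tray. Then build the safe-lock wheel pack on the jig's round platen: stack all the loose brass wheels that are there flat and centred, the largest at the bottom and each smaller one on top, with the hubbed steel cover last, hub up; only then swing the clamp arm over so that its pad presses on the hub, and let go. Leave the tape, screwdriver and mug where they are.

Things in the scene. Friction and masses are not known exactly. Their poses are not given: they have to be found in the camera images.
- platen (a point): Top centre of the fixed jig's round steel platen (120 mm diameter, top 45 mm above the worktop; an engraved 73 mm circle marks its middle). Axes are the jig's: +y points from platen to clamp post (90 mm away; 36 mm along x, 34 along y, 107 high), x is parallel to the hinge, z up. The grey base plate under it is 12 mm high, 130 mm along x, from y = -70 to +120 mm.
- clamp_hinge (a point): Clamp arm's hinge axis: 90 mm along the jig's +y from the platen centre, 95 mm above the worktop; the axis is parallel to the jig's x.
- clamp_knob (a point): Centre of the black drum knob (32 mm diameter, 30 mm long along the hinge direction, flat ends) at the end of the clamp arm, 165 mm from the hinge. The arm is a steel bar 14 x 14 mm running straight from hinge to knob, moving in the jig's y-z plane; pinched from above on its flat ends (along the jig's x) it turns between the fingers as the arm swings.
- clamp_pad (a point): Centre of the round rubber pad (ball of 12 mm radius) under the clamp arm, 90 mm along the arm from the hinge and 16 mm under the arm's centre line; it comes down over the platen.
- clamp (a joint): Clamp arm angle, rad: 0 = level, pointing to the jig's -y over the platen, pad's lowest point 22 mm above platen; grows as the knob rises; 1.57 upright; stop at 2.1. About -0.03 on the padlock, 0.2 to 0.5 on a pack. Over-centre by its weight (0.5 kg, damped): let go below 1.4 it sinks at about 1 rad/s onto the work and presses with about 4 N; above 1.75 it falls back to the stop and stays. Lifting the knob takes about 3 N.
- padlock: Brass padlock, finished work, lying on its back, 68 x 45 x 19 mm, at the start clamped on the platen. Origin: centre of its underside (of the overall outline); body from x = -32 to +6 mm, 45 mm wide along its y; steel shackle from x = +6 to +34 mm. Grasp the body sides along its y, at x = -13 mm.
- tray_in (a point): Centre of the inner floor of the dark steel tray (110 mm along its x, 120 mm along its y outside, walls 3 mm thick and 22 mm high, floor 3 mm above the worktop). The tray is fixed.
- wheel_68: Plain brass safe-lock wheel: flat solid disc, 68 mm diameter, 10 mm thick, about 0.12 kg, small dark notch in its rim and dark marks on its face (no hole), lying flat. Origin: centre of its underside, z up. May be absent (then None).
- wheel_60: Plain brass safe-lock wheel: flat solid disc, 60 mm diameter, 10 mm thick, about 0.12 kg, small dark notch in its rim and dark marks on its face (no hole), lying flat. Origin: centre of its underside, z up. May be absent (then None).
- wheel_52: Plain brass safe-lock wheel: flat solid disc, 52 mm diameter, 10 mm thick, about 0.12 kg, small dark notch in its rim and dark marks on its face (no hole), lying flat. Origin: centre of its underside, z up. May be absent (then None).
- wheel_44: Plain brass safe-lock wheel: flat solid disc, 44 mm diameter, 10 mm thick, about 0.12 kg, small dark notch in its rim and dark marks on its face (no hole), lying flat. Origin: centre of its underside, z up. May be absent (then None).
- cover: Steel cover: flange 44 mm diameter, 8 mm thick, with a round hub 26 mm diameter rising 16 mm above it (24 mm high in all), standing hub up. Origin: centre of its underside, z up. Can be gripped by the hub.
- cover_top (a point): Centre of the top of the cover's hub, 24 mm above the cover's underside.
- tape_roll: Roll of black tape, 58 x 56 x 19 mm, lying flat; a bystander. Origin: centre of underside.
- screwdriver: Screwdriver with amber handle, 186 mm long; a bystander. Origin: centre of underside.
- mug: White spotted mug, 91 mm high; a bystander. Origin: centre of underside.
Not all that is in view belongs to the job. What is shaped like the wheel_44 but blue or turquoise is not meant.

How it is judged:
On the way, in this order (a step that is already met when the one before it is completed fails the run):
1. the clamp arm is swung right back, past its centre (over 1.8 rad) (value of joint clamp above 1.8 rad), for 0.2 s.
2. the padlock lies flat (either way up) in the steel tray (horizontal distance between padlock and tray_in below 0.045 m and z of padlock in the frame of tray_in between -0.004 and 0.025 m and ((angle between padlock's own z axis and vertical below 0.2 rad and z of padlock in the frame of tray_in below 0.007 m) or angle between padlock's own z axis and vertical above 2.94 rad) and linear speed of padlock below 0.02 m/s), for 0.2 s.
3. all wheels that are present are stacked centred on the platen, largest lowest, with the cover on top, while the clamp arm is still back (horizontal distance between each of wheel_68, wheel_60, wheel_52, wheel_44, cover and platen below 0.008 m and angle between each of wheel_68, wheel_60, wheel_52, wheel_44, cover's own z axis and vertical below 0.08 rad and z of each of wheel_68, wheel_60, wheel_52, wheel_44, cover in the frame of platen above -0.003 m and z of each of wheel_60, wheel_52, wheel_44, cover in the frame of wheel_68 above 0.007 m and z of each of wheel_52, wheel_44, cover in the frame of wheel_60 above 0.007 m and z of each of wheel_44, cover in the frame of wheel_52 above 0.007 m and z of cover in the frame of wheel_44 above 0.007 m and value of joint clamp above 1.8 rad), for 0.2 s.
4. the clamp arm is over, its pad on the cover's hub (distance between clamp_pad and cover_top below 0.018 m and value of joint clamp below 0.7 rad), for 0.2 s.
At the end, for the whole second after the job is handed in: Padlock flat and at rest in the tray; every wheel that is present lies flat (within 0.08 rad) with its centre within 8 mm of the platen's axis, wheels in order of size with the largest lowest, the cover on top, hub up and within 8 mm of the axis; the clamp's pad rests on the hub; all at rest (all of step 2 and all of step 4 and horizontal distance between each of wheel_68, wheel_60, wheel_52, wheel_44, cover and platen below 0.008 m and angle between each of wheel_68, wheel_60, wheel_52, wheel_44, cover's own z axis and vertical below 0.08 rad and z of each of wheel_68, wheel_60, wheel_52, wheel_44, cover in the frame of platen above -0.003 m and z of each of wheel_60, wheel_52, wheel_44, cover in the frame of wheel_68 above 0.007 m and z of each of wheel_52, wheel_44, cover in the frame of wheel_60 above 0.007 m and z of each of wheel_44, cover in the frame of wheel_52 above 0.007 m and z of cover in the frame of wheel_44 above 0.007 m and linear speed of each of wheel_68, wheel_60, wheel_52, wheel_44, cover below 0.02 m/s); the robot touches nothing.
It fails at once if a bystander (tape, screwdriver, mug) was moved more than 3 cm (distance of any of tape_roll, screwdriver, mug from where it was at the start of the episode above 0.03 m).
Of wheel_68, wheel_60, wheel_52, wheel_44 only 2 to 4 are there at a start; the rules pass over those that are not, and their reading is None.
At some moment in a run one of padlock may be knocked a few centimetres aside while the robot is not near it.
Once in a run the grip may slacken for a moment while it holds something.
It also fails if it takes over 210 s, if anything falls off the work surface, if the arm or the gripper's body presses on something with over 40 N, if the wrist force passes 120 N, or if a joint passes its speed limit or range.

### The arm

A 7-joint arm with a two-finger parallel gripper is mounted at the origin on a cart in front of the work surface, level with it; the furniture and walls round the work are solid. World frame = base frame: x ahead of the robot, y to its left, z up, the work surface at z = 0. Lengths are in m, angles in rad, forces in N, time in s.
With the tool pointing down it reaches from about 0.375 to 0.925 m from the base axis. Payload 3.1 kg.
Tool frame: the origin (TCP) lies between the finger pads; the fingertips stand 19 mm ahead of it and the grasp point (between the pads) is the TCP; z points along the fingers, y is the line along which they close (so a half turn about z gives the same grasp; the last joint's range is limited). The gripper opens to 85 mm and grips with 20 to 120 N. Pads are 22 mm wide; open, the fingers measure 114 mm over their backs; the gripper's body (76 mm by 85 mm) begins 54 mm behind the grasp point. The pads swing forward as they close: fully open they stand 13 mm farther back than shut.
Start: joints at [-1.402, 0.383, 0.044, 1.598, -0.018, 1.161, -0.05], TCP at [0.171, 0.627, 0.25] pointing down, gripper open.
Joint ranges: [-2.61, 2.61], [-0.41, 2.15], [-1.48, 1.57], [0, 2.5], [-1.57, 4.71], [0.05, 1.97], [-2.85, 2.85]. Speed limits (rad/s): [2.79, 2.79, 3.14, 3.14, 3.14, 3.14, 3.14].

### API

Orientations are given as a unit quaternion [x, y, z, w].
In Python, from bench import move_ptp, movel, move_j, move_gripper, pause, inverse_kinematics, read_camera, camera_params, MotionError, sign_off, look_for, tip_of, read_time_s, read_qpos, read_joint_vel, read_effort, read_eef_pos, read_tcp_rot, read_ft_force, read_ft_torque, read_finger_gap, read_grasp_force gives the robot as it stands. Calls block until the motion is done:
- move_ptp(position, orientation): joint-space move of the TCP to a pose.
- movel(position, orientation=None, speed=0.15): straight line of the TCP; orientation=None keeps the orientation; speed is the mean speed in m/s.
- move_j(angles): joint-space move.
- move_gripper(opening, effort=None): finger opening in m; effort is the grip in N (None keeps the last); returns when the fingers have stopped.
- pause(seconds).
- inverse_kinematics(position, orientation): joint angles nearest the present ones, or None.
- read_camera(name): name is "scene" or "top"; returns the picture (420x560x3 uint8, red, green, blue); there is no depth.
- camera_params(name): a dict with "K" (3x3 intrinsics, pixels), "camera_from_world" (4x4, takes a point from world to camera coordinates). Camera axes: x right, y down, z forward; pixel columns grow to the right and rows downward; lengths in m; the calibration is good to about 2 mm. A picture is of the moment at which its call begins. camera_params takes no time and is no camera call.
A pose or a line that the arm cannot do raises MotionError and nothing moves.
- sign_off(): hands the job in; it is judged then, once.
Trained networks look in the newest picture that a camera, given by its name, has taken for a name from the list of things; names that differ only in an ending like _2 or _b are one class to them, and where a whole thing is asked for, a point or a joint stands for the part that bears it (a point fixed in the world has none). Each returns a list of dicts, best first, with "confidence" (0 to 1); they miss things now and then, are a little off and sometimes report something else, mostly with a low value. They report only what shows in the picture. A call takes as long as a camera call. They do not tell look-alikes from the thing itself.
- look_for(camera, name): "at" ([column, row] in pixels, amid what is visible of it).
- tip_of(camera, name): "at" ([column, row] in pixels: a listed point, or the origin of a listed thing).
Readings, each from a call of its own:
- read_time_s(): time.
- read_qpos(): joint angles.
- read_joint_vel(): joint speeds.
- read_effort(): joint torques, N m.
- read_eef_pos(): TCP position.
- read_tcp_rot(): TCP orientation.
- read_ft_force(): force on the tool from outside, world axes, zero at the start.
- read_ft_torque(): the same for the moment, N m.
- read_finger_gap(): finger opening in m.
- read_grasp_force(): force on a finger pad.
Only numpy, scipy, OpenCV 4.12 (cv2) and the standard library are available. Lean on these libraries where they do the work, as an engineer would, in place of code of your own. Each camera call takes 0.05 s, during which the arm holds its last target. There are 200 camera calls.

## Working session

There is one attempt and no reset: what is moved stays moved. The work goes in short steps, each a Python script; the robot and the scene stay as the last script left them, time stands still between calls to the robot, and variables do not carry over. Pictures are saved under pics/ and viewed, at most 14 in all, crops included, and the job is handed in when it is done.

```bash
mkdir -p pics; ls; cat > h.py <<'E'
import numpy as np, cv2
from bench import *
P={c:camera_params(c) for c in("scene","top")}
def ray(c,px,z):
    p=P[c];K=np.array(p["K"]);T=np.array(p["camera_from_world"]);R=T[:3,:3];t=T[:3,3]
    o=-R.T@t;d=R.T@np.linalg.inv(K)@np.array([px[0],px[1],1.]);return o+d*(z-o[2])/d[2]
def proj(c,X):
    p=P[c];T=np.array(p["camera_from_world"]);q=np.array(p["K"])@(T[:3,:3]@np.array(X)+T[:3,3]);return q[:2]/q[2]
def snap(c,f=None):
    im=read_camera(c)
    if f: cv2.imwrite("pics/"+f,im[:,:,::-1])
    return im
E
python3 - <<'E'
from h import *
for c in P:
    im=snap(c); cv2.imwrite(f"pics/{c}0.png",im[:,:,::-1])
    T=np.array(P[c]["camera_from_world"]);print(c,"pos",(-T[:3,:3].T@T[:3,3]).round(3),"K",np.array(P[c]["K"])[0].round(1))
    for n,z in dict(platen=.045,clamp_hinge=.095,clamp_knob=.09,padlock=.045,tray_in=.003,wheel_68=0,wheel_60=0,wheel_52=0,wheel_44=0,cover=0,cover_top=.024,tape_roll=0,screwdriver=0,mug=0).items():
        for d in tip_of(c,n)[:3]: print(c,n,np.round(d["at"],1),round(d["confidence"],2),ray(c,d["at"],z).round(3))
print(read_tcp_rot(),read_eef_pos(),read_time_s())
E
```

```text
pics
scene pos [-0.167 -0.41   0.967] K [504.2   0.  290.6]
scene platen [226.9 211.3] 0.9 [0.539 0.172 0.045]
scene clamp_hinge [194.7 186. ] 0.68 [0.532 0.262 0.095]
scene clamp_hinge [223.3 206.2] 0.6 [0.51  0.158 0.095]
scene clamp_knob [247.6 212.6] 0.82 [0.526 0.098 0.09 ]
scene padlock [227.5 213. ] 0.47 [0.535 0.167 0.045]
scene tray_in [399.1 325.9] 0.95 [ 0.476 -0.328  0.003]
scene wheel_68 [363.6 254.4] 0.76 [ 0.624 -0.177  0.   ]
scene wheel_68 [331. 263.] 0.71 [ 0.558 -0.12  -0.   ]
scene wheel_68 [407.9 274.3] 0.68 [ 0.622 -0.294  0.   ]
scene wheel_60 [363.6 254.4] 0.76 [ 0.624 -0.177  0.   ]
scene wheel_60 [331. 263.] 0.71 [ 0.558 -0.12  -0.   ]
scene wheel_60 [407.9 274.3] 0.68 [ 0.622 -0.294  0.   ]
scene wheel_52 [363.6 254.4] 0.76 [ 0.624 -0.177  0.   ]
scene wheel_52 [331. 263.] 0.71 [ 0.558 -0.12  -0.   ]
scene wheel_52 [407.9 274.3] 0.68 [ 0.622 -0.294  0.   ]
scene wheel_44 [363.6 254.4] 0.76 [ 0.624 -0.177  0.   ]
scene wheel_44 [331. 263.] 0.71 [ 0.558 -0.12  -0.   ]
scene wheel_44 [407.9 274.3] 0.68 [ 0.622 -0.294  0.   ]
scene cover [337.1 297.1] 0.59 [ 0.
[... 1373 characters left out ...]
.   ]
top wheel_44 [393.5 204.4] 0.65 [ 0.623 -0.296  0.   ]
top wheel_44 [349.2 202.4] 0.63 [ 0.626 -0.174  0.   ]
top cover [349.5 258.9] 0.77 [ 0.471 -0.175  0.   ]
top cover_top [352.4 255.1] 0.79 [ 0.481 -0.178  0.024]
top cover_top [394.4 203.5] 0.75 [ 0.621 -0.291  0.024]
top cover_top [410.4 261.3] 0.25 [ 0.468 -0.331  0.024]
top tape_roll [165.4 268.6] 0.72 [0.436 0.322 0.   ]
top screwdriver [331.1 153.9] 0.61 [ 0.762 -0.124  0.   ]
top screwdriver [212.3 232.5] 0.24 [0.536 0.199 0.   ]
top mug [259.1 152.9] 0.56 [0.761 0.077 0.   ]
top mug [218.6 233.7] 0.35 [0.533 0.182 0.   ]
[ 1.32977991e-01  9.91118990e-01  1.83161479e-05 -1.54200168e-05] [0.17134209 0.62702632 0.25027785] 1.5
```

View pics/top0.png

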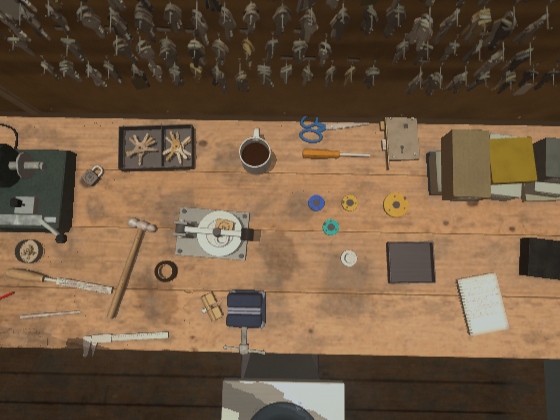

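View pics/scene0.png

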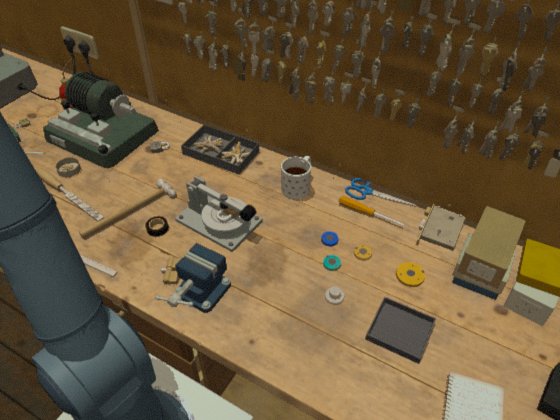

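```bash
python3 - <<'E'
from h import *
im=cv2.imread("pics/top0.png"); sc=cv2.imread("pics/scene0.png")
hsv=cv2.cvtColor(im,cv2.COLOR_BGR2HSV)
for n,(x,y) in dict(a=(349,203),b=(395,204),blue=(316,203)).items():
    print(n,hsv[y-4,x-5],hsv[y+4,x+5], hsv[y+25,x])
m=((hsv[...,1]>140)&(hsv[...,2]>120)&(hsv[...,0]>17)&(hsv[...,0]<32)).astype(np.uint8)*255
c,_=cv2.findContours(m,cv2.RETR_EXTERNAL,cv2.CHAIN_APPROX_NONE)
for k in c:
    if cv2.contourArea(k)>60:
        (cx,cy),r=cv2.minEnclosingCircle(k); x=ray("top",(cx,cy),.01)
        A=cv2.contourArea(k);print(x.round(4),"diam enc",2*r*(1.042)/386.7,"area",2*np.sqrt(A/np.pi)*1.042/386.7,(cx,cy))
a=cv2.resize(im[195:275,165:275],None,fx=7,fy=7,interpolation=cv2.INTER_CUBIC)
cv2.imwrite("pics/jig.png",a)
b=cv2.resize(im[180:290,300:450],None,fx=5,fy=5,interpolation=cv2.INTER_CUBIC); cv2.imwrite("pics/wh.png",b)
E
```

```text
a [ 21 165 196] [ 20 169 195] [ 14 125 183]
b [ 20 169 196] [ 19 173 195] [ 14 127 195]
blue [111 158 171] [112 158 170] [ 14 128 184]
[ 0.6245 -0.1734  0.01  ] diam enc 0.04356031454839477 area 0.03940971072496289 (349.5, 202.2857208251953)
[ 0.6208 -0.2986  0.01  ] diam enc 0.06696364416335022 area 0.06334224780388342 (395.5849304199219, 204.49227905273438)
[ 0.7539 -0.6228  0.01  ] diam enc 0.16630313694739116 area 0.1290343868958065 (512.5, 159.0)
```

View pics/jig.png

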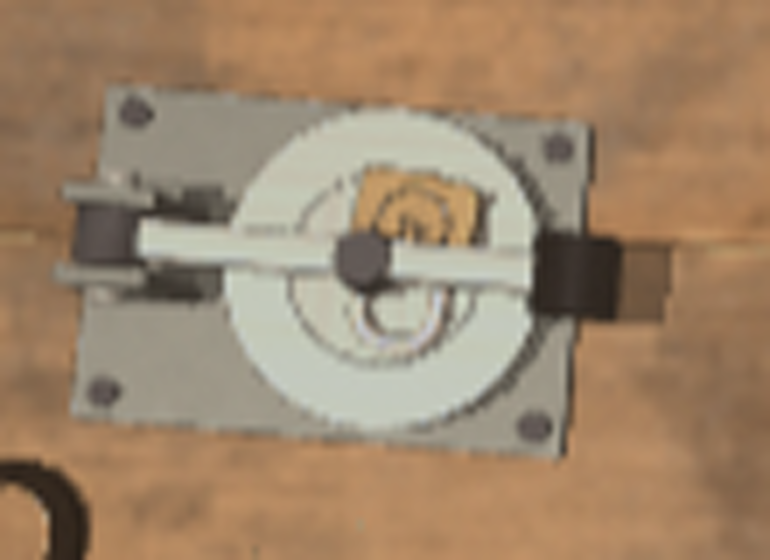

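View pics/wh.png

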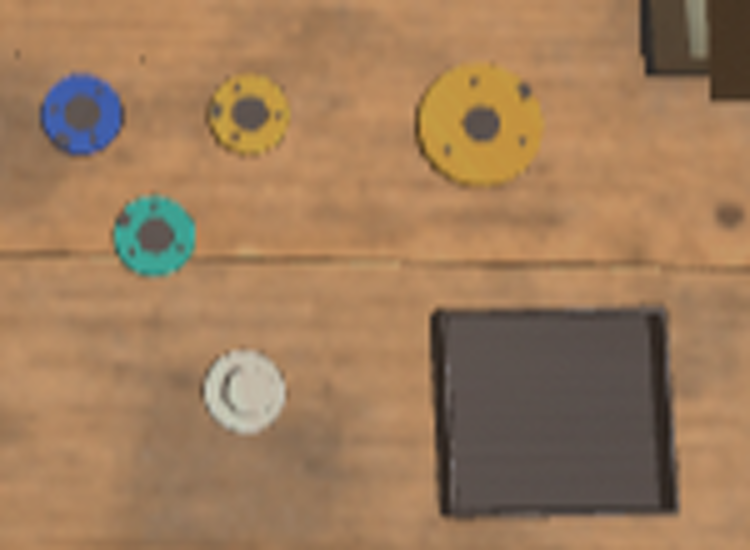

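```bash
cat >> h.py <<'E'
from scipy.spatial.transform import Rotation as Ro
def q(a):
    c,s=np.cos(a),np.sin(a)
    return Ro.from_matrix(np.array([[-s,c,0],[c,s,0],[0,0,-1]]).T).as_quat()
def best(p,a):
    "yaw a or a+pi, whichever needs less joint travel"
    j0=np.array(read_qpos());o=[]
    for k in(a,a+np.pi):
        j=inverse_kinematics(list(p),list(q(k)))
        if j is not None:o.append((np.abs(np.array(j)-j0).max(),k))
    return min(o)[1]
E
python3 - <<'E'
from h import *
C=[(107,87),(590,122),(563,457),(72,413)]
W=np.array([ray("top",(165+(x+.5)/7-.5,195+(y+.5)/7-.5),.012)[:2] for x,y in C])
J=np.array([(.065,.120),(.065,-.07),(-.065,-.07),(-.065,.12)])
print(np.linalg.norm(np.roll(W,-1,0)-W,axis=1))
Wc,Jc=W.mean(0),J.mean(0);U,S,V=np.linalg.svd((J-Jc).T@(W-Wc));R=V.T@U.T
print("yaw",np.arctan2(R[1,0],R[0,0]),"platen",Wc-R@Jc)
print("circle",ray("top",(165+383/7-.4,195+268/7-.4),.045))
print("scene",ray("scene",(226.9,211.3),.045))
c=Wc-R@Jc;k=[*(c+R@[0,-.075]),.09]
print("knob",k,"top px",proj("top",k),"scene px",proj("scene",k))
for y in(-.06,.06):
  print(proj("scene",[*(c+R@[y,0]),.045]),proj("scene",[*(c+R@[0,y]),.045]))
a=cv2.resize(cv2.imread("pics/scene0.png")[165:255,165:275],None,fx=6,fy=6,interpolation=cv2.INTER_CUBIC)
for X in ([0,0],[.06,0],[-.06,0],[0,.06],[0,-.06]):
  u=(proj("scene",[*(c+R@X),.045])-[165,165])*6;cv2.circle(a,tuple(u.astype(int)),4,(0,0,255),-1)
u=(proj("scene",k)-[165,165])*6;cv2.circle(a,tuple(u.astype(int)),4,(0,255,0),-1)
cv2.imwrite("pics/jigs.png",a)
E
```

```text
[0.18817725 0.12929695 0.18883853 0.12638062]
yaw -0.059307309603681524 platen [0.53207373 0.17234844]
circle [0.53162553 0.17304053 0.045     ]
scene [0.53872674 0.17175547 0.045     ]
knob [np.float64(0.5276282919094791), np.float64(0.09748029768104188), 0.09] top px [246.93627552 233.69478062] scene px [247.99044327 212.32855784]
[209.95480141 227.16471916] [244.00280765 222.48016494]
[239.60688361 199.24893611] [207.05254928 203.49288654]
```

View pics/jigs.png

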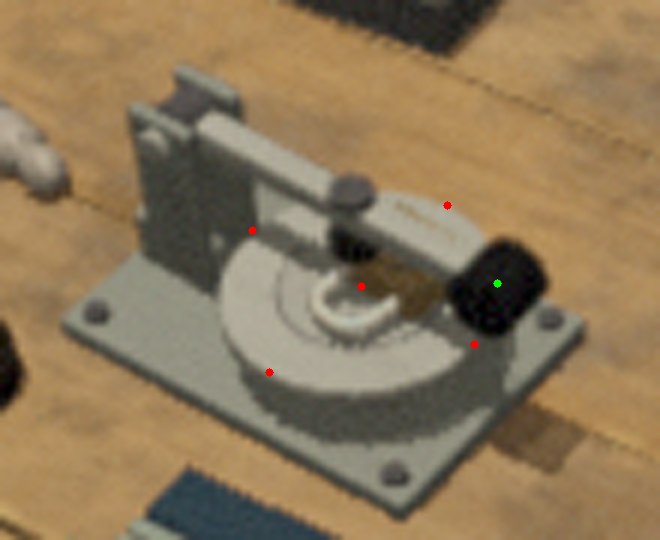

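```bash
cat >> h.py <<'E'
PC=np.array([.532,.1725]);YAW=-.064
RJ=np.array([[np.cos(YAW),-np.sin(YAW)],[np.sin(YAW),np.cos(YAW)]])
def jig(x,y,z): return [*(PC+RJ@[x,y]),z]
def knob(t): return jig(0,.09-.165*np.cos(t),.095+.165*np.sin(t))
E
python3 - <<'E'
from h import *
p=np.array(knob(-.03));a=best(p+[0,0,.1],YAW);Q=list(q(a))
print(p,a,[inverse_kinematics(knob(t),Q) is not None for t in(.5,1.57,2.05)])
move_gripper(.06,30)
move_ptp(list(p+[0,0,.1]),Q)
movel(list(p+[0,0,.002]),speed=.12)
move_gripper(0.0,30)
print(read_finger_gap(),read_grasp_force(),read_ft_force(),read_time_s())
for t in np.arange(.12,2.04,.16):
    movel(knob(t),speed=.15)
    if t<.3: print(read_finger_gap(),np.round(read_ft_force(),1))
movel(knob(2.03),speed=.15)
print(read_finger_gap(),np.round(read_ft_force(),1),read_eef_pos(),read_time_s())
snap("scene","s1.png")
E
```

```text
[0.52720802 0.09772764 0.09005074] -0.064 [True, True, True]
0.02933342493830261 32.57384777069092 [-3.72696454 -0.26943345  5.37055388] 5.4917
0.029349245072840258 [-1.8  0.6 -0.7]
0.029578644699351272 [-4.3  0.3 -1.4]
0.029295069077016348 [-8.1  2.1  2.2] [0.54104406 0.33814653 0.24389197] 9.6833
```

```bash
python3 - <<'E'
from h import *
move_gripper(.07,30); pause(.3)
p=read_eef_pos();movel([p[0],p[1],.36],speed=.2)
move_ptp([.2,.55,.35],read_tcp_rot())
pause(.5)
for c in("top","scene"):
    im=snap(c)
    for n,z in dict(padlock=.045,clamp_knob=.237,tray_in=.003,cover_top=.024,cover=0).items():
        for d in tip_of(c,n)[:2]: print(c,n,np.round(d["at"],1),round(d["confidence"],2),ray(c,d["at"],z).round(3))
    if c=="top":
        A=cv2.resize(im[195:275,165:275],None,fx=7,fy=7,interpolation=cv2.INTER_CUBIC)
        cv2.imwrite("pics/j2.png",A[:,:,::-1])
        hsv=cv2.cvtColor(im,cv2.COLOR_RGB2HSV)[205:260,195:245]
        m=((hsv[...,1]>80)&(hsv[...,2]>90)).astype(np.uint8)*255
        k=max(cv2.findContours(m,cv2.RETR_EXTERNAL,cv2.CHAIN_APPROX_NONE)[0],key=cv2.contourArea)
        print(cv2.contourArea(k),cv2.minAreaRect(k))
print(read_time_s())
E
```

```text
top padlock [222.3 229.4] 0.7 [0.541 0.166 0.045]
top clamp_knob [122.3 222.3] 0.85 [0.536 0.351 0.237]
top tray_in [409.3 260.8] 0.66 [ 0.469 -0.335  0.003]
top tray_in [164.8 270. ] 0.63 [0.432 0.322 0.003]
top cover_top [350.3 255.2] 0.61 [ 0.481 -0.172  0.024]
top cover [349.9 258.3] 0.69 [ 0.473 -0.176  0.   ]
top cover [156.1 225.6] 0.67 [0.552 0.353 0.   ]
222.0 ((28.63461685180664, 21.82692527770996), (17.258220672607422, 14.708710670471191), 11.309932708740234)
scene padlock [230.3 217.1] 0.6 [0.526 0.153 0.045]
scene padlock [411.1 274.5] 0.33 [ 0.588 -0.306  0.045]
scene clamp_knob [163.7 129.5] 0.79 [0.54  0.34  0.237]
scene tray_in [402. 330.] 0.87 [ 0.469 -0.337  0.003]
scene cover_top [335.6 294.5] 0.73 [ 0.465 -0.177  0.024]
scene cover_top [412.1 276.2] 0.2 [ 0.602 -0.307  0.024]
scene cover [337.1 294.7] 0.51 [ 0.482 -0.174  0.   ]
13.8333
```

View pics/j2.png

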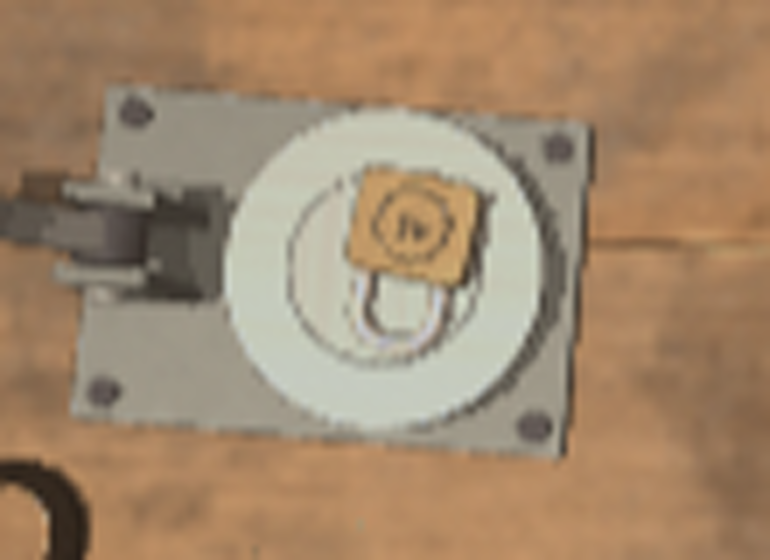

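```bash
cat >> h.py <<'E'
TR=ray("top",(410.6,261.8),.022)[:2];TY=.045
def pick(xy,z,a,width,lift,effort=50,pre=None):
    p=np.array([*xy,z]);a=best(p+[0,0,.1],a);Q=list(q(a))
    move_gripper(pre or min(.085,width+.03),effort)
    move_ptp(list(p+[0,0,.09]),Q);movel(list(p),speed=.12)
    move_gripper(max(0,width-.012),effort)
    print("grip gap",read_finger_gap(),"f",read_grasp_force(),np.round(read_ft_force(),1))
    movel([*xy,lift],speed=.15);print("lift gap",read_finger_gap(),read_grasp_force())
    return a
def carry(xy,h,a):
    a=best([*xy,h],a);Q=list(q(a));move_ptp([*xy,h],Q)
    print("carried gap",read_finger_gap(),read_grasp_force(),read_time_s())
def place(xy,z,opening,up):
    movel([*xy,z],speed=.06);print("at place",np.round(read_ft_force(),1),read_finger_gap())
    move_gripper(opening);pause(.2);movel([*xy,up],speed=.15)
E
python3 - <<'E'
from h import *
b=ray("top",(165+414/7-.43,195+226/7-.43),.064)[:2];y=-.175
print(b,TR)
pick(b,.066,np.pi/2+y,.045,.15,60,.072)
s=np.array([-np.cos(TY),-np.sin(TY)]);t=TR-.013*s
carry(t,.13,np.pi/2+TY)
if read_finger_gap()>.035: place(t,.026,.062,.2)
move_ptp([.45,.1,.35],read_tcp_rot())
im=snap("top","t3.png");print(read_time_s())
cv2.imwrite("pics/t3c.png",cv2.resize(im[180:290,300:450],None,fx=5,fy=5,interpolation=cv2.INTER_CUBIC)[:,:,::-1])
E
```

```text
[0.54593479 0.15951956] [ 0.4666241  -0.33176874]
grip gap 0.04355773236582598 f 62.80169606208801 [-1.  -0.2  5.2]
lift gap 0.04314652719861791 62.07031488418579
carried gap 0.043307416879902645 62.07419514656067 19.825
at place [-0.4 -0.1 -2.4] 0.04361320025963317
25.2667
```

View pics/t3c.png

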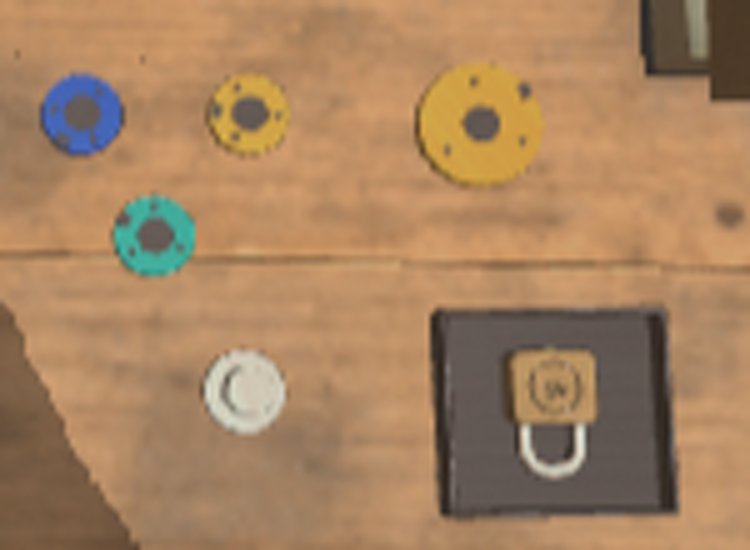

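```bash
python3 - <<'E'
from h import *
pick((.621,-.2985),.015,0,.068,.13,60,.085)
carry(PC,.13,YAW)
if read_finger_gap()>.06: place(PC,.0605,.085,.15)
else: raise SystemExit
pick((.6245,-.174),.020,0,.044,.14,60,.075)
carry(PC,.14,YAW)
if .036<read_finger_gap(): place(PC,.0755,.07,.16)
move_ptp([.40,-.1,.35],read_tcp_rot())
im=snap("top","t4.png");print(read_time_s())
A=cv2.resize(im[195:275,165:275],None,fx=7,fy=7,interpolation=cv2.INTER_CUBIC)[:,:,::-1]
for z in(.045,.055,.065):
  u=(proj("top",[*PC,z])-[165,195]+.5)*7;cv2.circle(A:=np.ascontiguousarray(A),tuple(u.astype(int)),3,(0,0,255),-1)
cv2.imwrite("pics/t4c.png",A)
E
```

```text
grip gap 0.06486306487626783 f 66.49789452552795 [-0.9  1.   6.2]
lift gap 0.06466477721241061 66.29614233970642
carried gap 0.0646170669592211 66.29607081413269 31.3333
at place [-5.5 -0.4  9.7] 0.06509150387972902
grip gap 0.040680259697488556 f 59.90200996398926 [-0.8  0.4  5.8]
lift gap 0.040781080545250675 60.63904523849487
carried gap 0.04078486953741674 60.64024329185486 39.1583
at place [-3.6  0.3  6.3] 0.040261271428210406
44.4917
```

View pics/t4c.png

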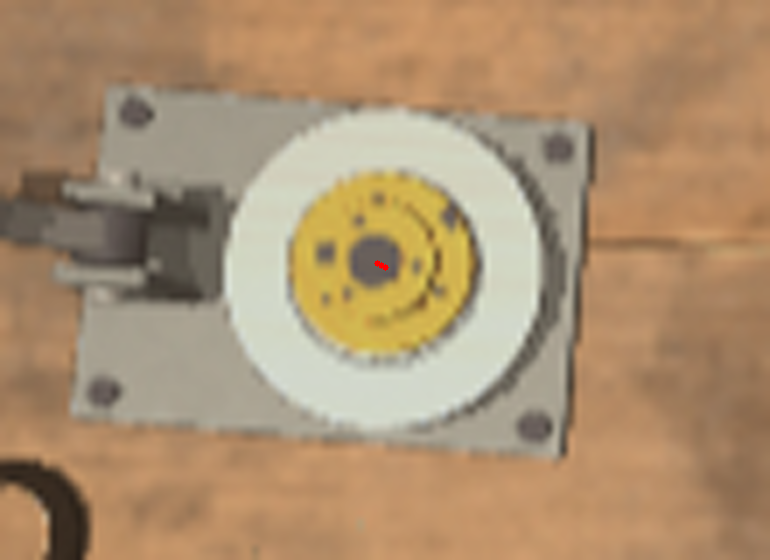

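```bash
python3 - <<'E'
from h import *
c=ray("top",(300+245/5-.4,180+391/5-.4),.008)[:2];print(c,ray("top",(300+249/5-.4,180+389/5-.4),.024))
pick(c,.030,0,.026,.15,60,.06)
carry(PC,.15,YAW)
if .016<read_finger_gap(): place(PC,.0955,.06,.18)
move_ptp([.40,-.1,.35],read_tcp_rot())
for cm,(x,y,w,h) in dict(top=(165,195,110,80),scene=(165,130,130,120)).items():
  im=snap(cm);print(cm,[(np.round(d["at"],1),round(d["confidence"],2),ray(cm,d["at"],.089).round(3)) for d in tip_of(cm,"cover_top")[:2]])
  A=np.ascontiguousarray(cv2.resize(im[y:y+h,x:x+w],None,fx=5,fy=5,interpolation=cv2.INTER_CUBIC)[:,:,::-1])
  u=(proj(cm,[*PC,.089])-[x,y]+.5)*5;cv2.circle(A,tuple(u.astype(int)),3,(0,0,255),-1)
  cv2.imwrite(f"pics/c5{cm}.png",A)
a,b=cv2.imread("pics/c5top.png"),cv2.imread("pics/c5scene.png")
B=np.zeros((600,1200,3),np.uint8);B[:400,:550]=a;B[:600,550:]=b;cv2.imwrite("pics/c5.png",cv2.resize(B,(800,400)))
print(read_time_s())
E
```

```text
[ 0.47415295 -0.1707789 ] [ 0.47499004 -0.16990151  0.024     ]
grip gap 0.02312662559324816 f 58.56125235557556 [-1.4 -0.1  5.1]
lift gap 0.02331772685104618 58.84506583213806
carried gap 0.022857979128464597 58.82812321186066 50.4417
at place [-2.1 -1.1  5. ] 0.0230046464706402
top [(array([218.2, 226.7]), 0.47, array([0.544, 0.17 , 0.089]))]
scene [(array([222.9, 200.8]), 0.71, array([0.53 , 0.174, 0.089]))]
54.3667
```

View pics/c5.png

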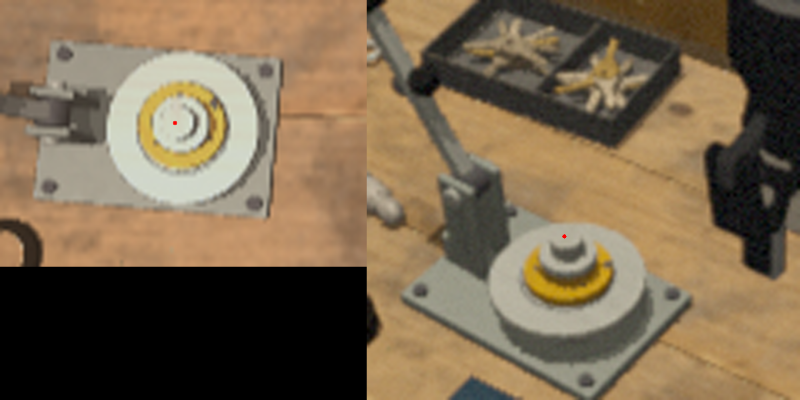

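```bash
python3 - <<'E'
from h import *
p=np.array(knob(2.1));a=best(p+[0,0,.09],YAW);Q=list(q(a))
move_gripper(.06,30)
move_ptp(list(p+[0,0,.11]),Q)
movel(list(p+[0,0,.002]),speed=.12);move_gripper(0,30)
print(read_finger_gap(),np.round(read_ft_force(),1))
for t in [*np.arange(1.95,.5,-.15),.4,.32]:
    movel(knob(t),speed=.1)
print(read_finger_gap(),np.round(read_ft_force(),1))
move_gripper(.07,30);pause(1)
p=read_eef_pos();movel([p[0],p[1],.3],speed=.15)
move_ptp([.2,.55,.35],read_tcp_rot());pause(.5)
for cm,(x,y,w,h) in dict(top=(155,180,300,110),scene=(165,130,130,120)).items():
  im=snap(cm)
  for n,z in dict(cover_top=.089,clamp_knob=.137,clamp_pad=.1,padlock=.003).items(): print(cm,n,[(np.round(d["at"],1),round(d["confidence"],2),ray(cm,d["at"],z).round(3)) for d in tip_of(cm,n)[:1]])
  cv2.imwrite(f"pics/c6{cm}.png",cv2.resize(im[y:y+h,x:x+w],None,fx=2.6,fy=2.6,interpolation=cv2.INTER_CUBIC)[:,:,::-1])
a,b=cv2.imread("pics/c6top.png"),cv2.imread("pics/c6scene.png")
B=np.zeros((600,800,3),np.uint8);B[:a.shape[0],:a.shape[1]]=a;B[600-b.shape[0]:,:b.shape[1]]=b;cv2.imwrite("pics/c6.png",B)
print(read_time_s())
E
```

```text
0.02973716073019702 [-6.  -1.4  5.7]
0.02976095698687359 [-6.9 -2.  -1.4]
top cover_top [(array([217.7, 229.3]), 0.54, array([0.537, 0.171, 0.089]))]
top clamp_knob [(array([241.3, 236.3]), 0.65, array([0.518, 0.107, 0.137]))]
top clamp_pad [(array([216.1, 232.1]), 0.98, array([0.529, 0.173, 0.1  ]))]
top padlock [(array([408.2, 254.8]), 0.66, array([ 0.485, -0.332,  0.003]))]
scene cover_top [(array([222.3, 196.6]), 0.17, array([0.541, 0.184, 0.089]))]
scene clamp_knob []
scene clamp_pad [(array([220.6, 196.3]), 0.94, array([0.531, 0.18 , 0.1  ]))]
scene padlock [(array([222.2, 196.3]), 0.73, array([0.612, 0.243, 0.003]))]
68.1
```

View pics/c6.png

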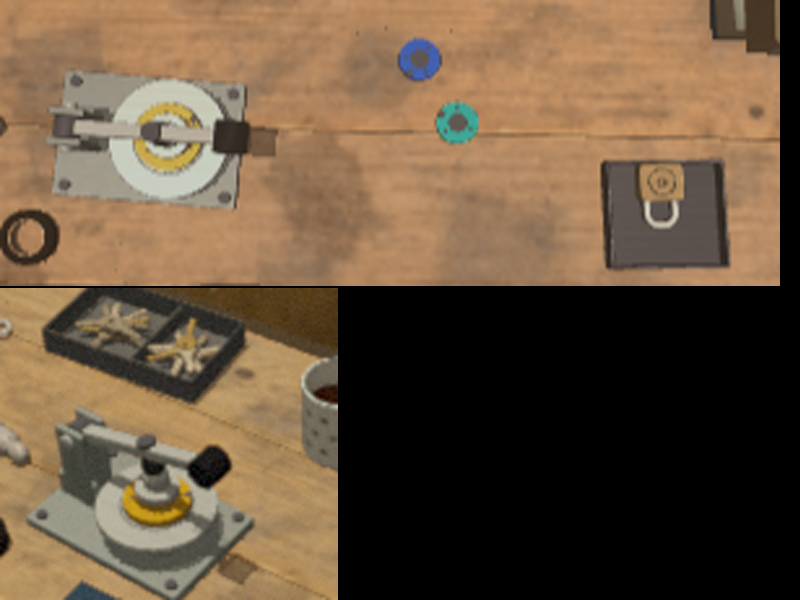

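```bash
python3 - <<'E'
from h import *
a=cv2.resize(snap("top")[230:290,375:445],None,fx=5.7,fy=5.7,interpolation=cv2.INTER_CUBIC)
b=cv2.resize(snap("scene")[285:370,355:445],None,fx=4.4,fy=4.4,interpolation=cv2.INTER_CUBIC)
h=max(a.shape[0],b.shape[0]);B=np.zeros((h,a.shape[1]+b.shape[1],3),np.uint8);B[:a.shape[0],:a.shape[1]]=a;B[:b.shape[0],a.shape[1]:]=b
cv2.imwrite("pics/c7.png",B[:,:,::-1]);print(B.shape)
E
```

```text
(374, 795, 3)
```

View pics/c7.png

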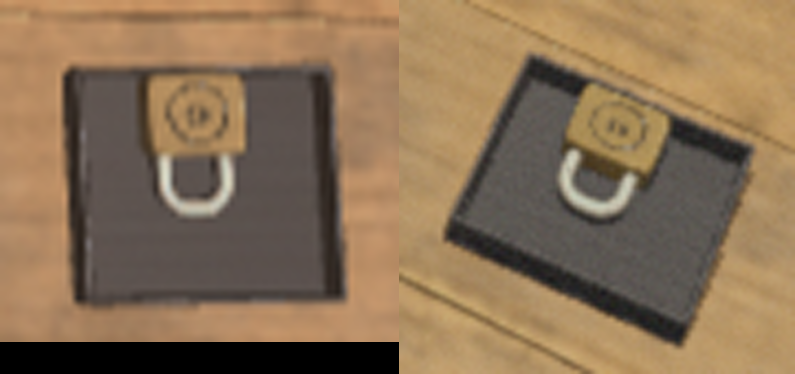

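```bash
python3 - <<'E'
from h import *
from scipy.optimize import minimize
# fit x,y,yaw,tilt of the brass body box against its silhouette in both views
masks={}
for c,(x,y,w,h) in dict(top=(375,230,70,60),scene=(355,285,90,85)).items():
    im=snap(c);hs=cv2.cvtColor(im,cv2.COLOR_RGB2HSV);m=np.zeros(im.shape[:2],np.uint8)
    k=((hs[...,1]>85)&(hs[...,2]>60)&(hs[...,0]<30)).astype(np.uint8)
    px,py={"top":(409,250),"scene":(355+620/1,0)}[c] if c=="top" else (355+(617-398)/4.4,285+125/4.4)
    n,l=cv2.connectedComponents(k,connectivity=4);m=(l==l[int(py),int(px)]);print(c,m.sum())
    masks[c]=cv2.resize(m.astype(np.uint8),None,fx=4,fy=4,interpolation=cv2.INTER_LINEAR)if 0 else np.kron(m,np.ones((4,4)))>0
def pts(v):
    X=np.array([[a,b,z] for a in(-.032,.006) for b in(-.0225,.0225) for z in(0,.019)])
    R=Ro.from_euler("z",v[2]+np.pi)*Ro.from_euler("y",v[3]);Y=R.apply(X-[.034,0,0])  # pivot about shackle end, tilt raises body
    return Y+[v[0],v[1],.003]
def cost(v,full=False):
    t=0
    for c in masks:
        U=np.array([proj(c,p+np.r_[v[4:6]*(c=="scene"),0]) for p in pts(v)]);hull=cv2.convexHull(((U+.5)*4).astype(np.float32))
        z=np.zeros(masks[c].shape,np.uint8);cv2.fillPoly(z,[np.round(hull*16).astype(np.int32)],1,shift=4)
        t+=(z.astype(bool)^masks[c]).sum()/16
    return t+1e6*(v[4]**2+v[5]**2)
for fix in(0,.2,None):
  r=min((minimize(lambda w:cost([*w[:3],w[3] if fix is None else fix,*w[4:]]),[.452,-.333,.04,t0,0,0],method="Nelder-Mead",options=dict(initial_simplex=np.array([.452,-.333,.04,t0,0,0])+np.vstack([np.zeros(6),np.diag([.006,.006,.1,.15,.003,.003])]),maxiter=600)) for t0 in(0,.2)),key=lambda r:r.fun)
  print(fix,r.fun,r.x.round(3))
E
```

```text
top 123180
scene 145927
0 268509.32074074546 [ 0.464 -0.329  0.039  0.2    0.002  0.   ]
0.2 268482.1142185674 [ 0.464 -0.329  0.064 -0.15   0.001 -0.001]
None 268387.21027953 [ 0.512 -0.317 -0.186  0.575  0.001 -0.002]
```

```bash
python3 - <<'E'
from h import *
b=ray("top",(409.0,249.4),.022)[:2];print(b)
pick(b,.026,np.pi/2+.035,.045,.08,60,.064)
s=np.array([-np.cos(TY),-np.sin(TY)]);t=TR-.013*s
movel([*t,.06],speed=.1)
g=read_finger_gap();print(g)
if g>.035: place(t,.026,.062,.2)
move_ptp([.2,.5,.35],read_tcp_rot());pause(.5)
a=cv2.resize(snap("top")[180:290,155:455],None,fx=2.6,fy=2.6,interpolation=cv2.INTER_CUBIC)
b=cv2.resize(snap("scene")[285:370,355:445],None,fx=3.4,fy=3.4,interpolation=cv2.INTER_CUBIC)
c=cv2.resize(snap("scene")[150:250,165:275],None,fx=2.9,fy=2.9,interpolation=cv2.INTER_CUBIC)
B=np.zeros((580,800,3),np.uint8)
for i,(x,y) in zip((a,b,c),((0,0),(0,290),(400,290))):B[y:y+i.shape[0],x:x+i.shape[1]]=i
cv2.imwrite("pics/c8.png",B[:,:,::-1]);print(read_time_s())
E
```

```text
[ 0.49921252 -0.32826579]
grip gap 0.04351003791170621 f 63.25761437416077 [-0.5 -0.2  5.4]
lift gap 0.04316438475244013 62.497183084487915
0.04359786091539032
at place [-4.3  2.8 12.4] 0.043523612695374095
80.3417
```

View pics/c8.png

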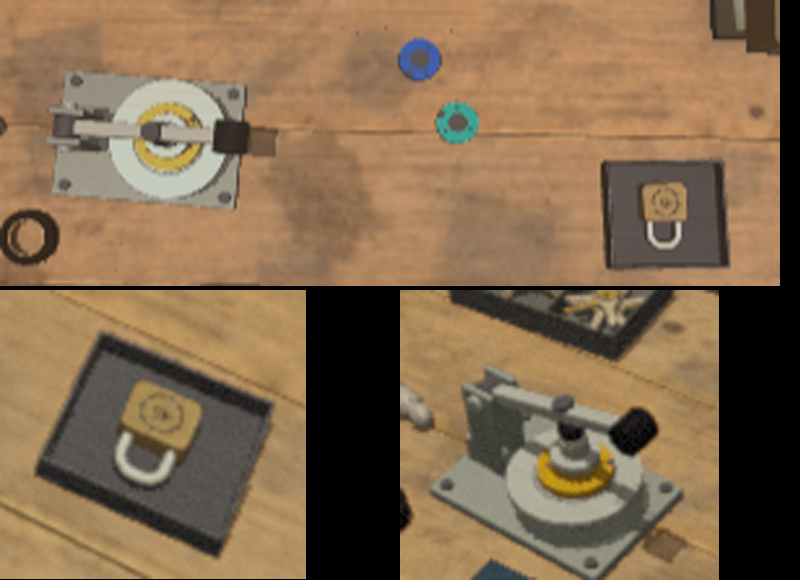

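```bash
python3 -c "
from h import *
print(sign_off())"
```

```text
the job is handed in; nothing more can be done
None
```

I handed the job in at about 80 s, and no verdict came back. The padlock lies flat in the tray; I re-seated it after it was knocked against the tray wall. The two wheels present (68 and 44 mm) and the cover are stacked centred on the platen, and the clamp pad is on the hub.

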